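Register a brass bar in the drill jig against rail and hidden stop, then lock the cam

ROBOT

A 6-joint arm with a two-finger parallel gripper is mounted at the origin on a cart in front of the work surface, level with it; the furniture and walls round the work are solid. World frame = base frame: x ahead of the robot, y to its left, z up, the work surface at z = 0. Lengths are in mm, angles in rad, forces in N, time in s.
With the tool pointing down it reaches from about 350 to 875 mm from the base axis. Payload 4.2 kg.
Tool frame: the origin (TCP) lies midway between the tips of the shut fingers; the grasp point (between the pads) lies 19 mm behind it; z points along the fingers, y is the line along which they close (so a half turn about z gives the same grasp; the last joint's range is limited). The gripper opens to 85 mm and grips with 20 to 120 N. Pads are 22 mm wide; open, the fingers measure 114 mm over their backs; the gripper's body (76 mm by 85 mm) begins 54 mm behind the grasp point. The pads swing forward as they close: fully open they stand 13 mm farther back than shut.
Start: joints at [-1.046, 0.385, 0.008, 0, -1.194, -0.259], TCP at [164.192, -603.026, 231.312] pointing down, gripper open.
Joint ranges: [-3.14, 3.14], [-1.21, 2.06], [-1.07, 1.41], [-3.16, 2.05], [-2.99, -0.16], [-3.1, 3.1]. Speed limits (rad/s): [2.79, 2.79, 3.14, 3.14, 3.14, 3.14].

INTERFACE

Orientations are given as a unit quaternion [x, y, z, w].
In Python, from bench import arm gives the robot as it stands. The module is installed in compiled form; this text tells all that it offers.
- The arm moves only by the shell command python3 -m handwheel 'ROWS' [OPENING]. ROWS is JSON, a list of rows, each an object of numbers: "x", "y", "z": the shift along the world's x, y, z each as a share of 20 cm, from -1 to 1; "ax", "ay", "az": the turn, a rotation vector about the world's x, y, z each as a share of 90 degrees, from -1 to 1. In form: [{"x": .., "y": .., "z": .., "ax": .., "ay": .., "az": ..}, ...]. A call has exactly 8 rows; each row shifts and turns the commanded pose from where the row before left it; what a row does not reach is not made up. A row lasts 1/10 s, in which the tool goes at most 50 mm and 8.59 degrees, less where a joint would pass 70% of its speed; a pose out of reach is approached as far as the arm can. A call with a number of a shift or a turn outside -1 to 1 is refused whole. A call with a gripper value outside its range is refused whole. OPENING is the opening, from -1 (shut) to 1 (fully open), set as the call begins (- or left out, the last holds). The fingers move at their own pace and stop on an object; the grip force is fixed at half the most. Time passes only in rows, so rows that do not move let the fingers close, or fill a call up. It gives the time, the measured TCP pose, the force, the opening and the grip force at its end, in the units of the state.
- arm.read_state(): the state, without advancing time (a new reading comes with each control period).
- arm.get_image(name): name is "scene" or "top" or "wrist"; returns the picture (400x640x3 uint8, red, green, blue); there is no depth.
- arm.camera_params(name): a dict with "K" (3x3 intrinsics, pixels), "position" and "orientation" of the camera in the world. Camera axes: x right, y down, z forward; pixel columns grow to the right and rows downward; lengths in mm; the calibration is good to about 2 mm. A picture is of the moment at which its call begins: read the wrist's pose just before it. camera_params takes no time and is no camera call; for the wrist camera it gives the pose at the moment of the call.
- arm.job_done(): hands the job in; it is judged then, once.
The state is a dict: "clock": time; "joints": joint angles; "joint_vel": joint speeds; "joint_efforts": joint torques, N m; "position": TCP position; "ee_rot": TCP orientation; "contact_force": force on the tool from outside, world axes, zero at the start; "wrist_torque": the same for the moment, N m; "gripper_width": finger opening in mm; "grasp_force": force on a finger pad.
Only numpy, scipy, OpenCV 4.12 (cv2) and the standard library are available. Lean on these libraries where they do the work, as an engineer would, in place of code of your own. Each camera call takes 0.05 s, during which the arm holds its last target. There are 200 camera calls.

TASK

Load the brass bar from the wooden rack into the blue drill jig. Lay it flat on the jig's bed, push its long side against the steel rail and, from the tail, slide it in under the bush plate until its front end is fully home on the length stop, which is hidden inside and set somewhere unknown, with its part-present button pressed right in - feel for it and do not force it, or the stop slips; only then pull the red-knobbed cam lever all the way round to lock the bar. Leave the steel bar in the rack.

Things in the scene. Friction and masses are not known exactly. Their poses are not given: they have to be found in the camera images.
- drill_jig: Blue drill jig on a dark base plate, fixed. Origin on the table below the housing's mouth, on the centreline of a registered bar; x = feed direction (into the housing), y = away from the rail towards the cam side, z up. Base plate x -130..140, y -52..52 mm, top (the bed) at z = 12 mm. Housing x 0..140, y -38..45 mm, roof (bush plate) top z = 49 mm, two bushes up to z = 53 mm.
- rail_top (a point): Mid-top of the steel rail beside the open bed. Jig axes: rail x -122..0 mm, 16 mm thick, top at z = 21 mm (9 mm above the bed), registering face at y = -7.5 mm, looking to +y. The housing's inner wall continues the same face from x = 0 to 128 mm.
- channel_mouth (a point): Floor centre of the housing's mouth (jig x = y = 0, z = 12 mm, jig axes). Channel y -7.5..+12.5 mm (20 mm wide, rounded lead-in at +y), roof 28 mm above the bed. Inside, hidden, the length stop's face stands anywhere from x = 92 to 114 mm: found by touch only. A bar pushed home stays there by friction on the bed.
- end_cap: Blue end cap that closes the housing, with a black knurled knob (22 mm) on the stop screw behind it; fixed to the jig, same axes, origin on the table 134 mm from the jig's along x. The hidden length stop is carried by it and held only by friction: pushed with over 30 N it may slip and the setting is lost. Not to be touched.
- brass_bar_center (a point): Centre of the loose brass bar, 160 x 15 x 22 mm, 0.3 to 0.5 kg: x along its length, y across its 15 mm, z up its 22 mm. Starts in either slot of the rack. It goes into the jig the way up it lies in the rack (22 mm high); either end may lead.
- steel_bar_center (a point): Centre of the grey steel bar, same size and axes; lies in the other slot of the rack and stays there.
- bar_rack: Wooden rack, fixed. Origin: centre of its underside; x along the bars, y across. Board 186 x 136 x 10 mm; the bars lie on it in slots at y = +42 and -42 mm. At each end a notched block, 42 mm high (10 mm above the bars), encloses the outer 43 mm of each bar; only the middle (x -37..37 mm) is open to fingers, so no bar can be taken by its tail there.
- cam_lever (a joint): Cam lever on the roof, vertical hinge axis at x = 50, y = 24.7 mm of the jig. 0 = open, lever along the jig's +x; grows counter-clockwise from above to 1.5 rad = locked, lever along +y. Starts at 0 to 0.3, stays where left. Takes about 3 N at the knob, up to 8 N near the end, where the cam presses the bar to the rail.
- lever_knob (a point): Middle of the lever's upright red knob, 19 mm in diameter, 66 mm from the hinge axis, from z = 62 to 90 mm above the table (this point z = 78 mm); the lever arm below it reaches up to z = 59 mm.
- stop_button (a joint): Red spring button (under 1 N) in the hidden stop's face, standing 4 mm proud of it: 0 = free, 0.004 m = pressed flush, the bar on the stop.

How it is judged (in metres and radians):
On the way, in this order (a step that is already met when the one before it is completed fails the run):
1. the brass bar lies on the bed of the jig, in line with the channel, not yet home (z of brass_bar_center in the frame of drill_jig between 0.02 and 0.026 m and y of brass_bar_center in the frame of drill_jig between -0.004 and 0.012 m and x of brass_bar_center in the frame of drill_jig between -0.13 and 0.005 m and angle between the x axis of brass_bar_center and the x axis of drill_jig, either way round below 0.12 rad), for 0.2 s.
2. the bar is along the rail and fully home on the stop, button pressed at least 3 of 4 mm, with the lever still open (below 0.5 rad) (z of brass_bar_center in the frame of drill_jig between 0.02 and 0.026 m and y of brass_bar_center in the frame of drill_jig between -0.002 and 0.0018 m and angle between the x axis of brass_bar_center and the x axis of drill_jig, either way round below 0.02 rad and angle between brass_bar_center's own z axis and vertical below 0.04 rad and value of joint stop_button above 0.003 m and x of brass_bar_center in the frame of drill_jig between 0.005 and 0.04 m and value of joint cam_lever below 0.5 rad), for 0.3 s.
At the end, for the whole second after the job is handed in: The brass bar lies flat on the jig's bed, its side within about 2 mm of the rail and parallel to it (0.02 rad), its end on the length stop with the button pressed at least 3 of its 4 mm; the cam lever is at 1.25 rad or more; the steel bar is within 20 mm of where it lay (z of brass_bar_center in the frame of drill_jig between 0.02 and 0.026 m and y of brass_bar_center in the frame of drill_jig between -0.002 and 0.0018 m and angle between the x axis of brass_bar_center and the x axis of drill_jig, either way round below 0.02 rad and angle between brass_bar_center's own z axis and vertical below 0.04 rad and value of joint stop_button above 0.003 m and x of brass_bar_center in the frame of drill_jig between 0.005 and 0.04 m and value of joint cam_lever above 1.25 rad and distance of steel_bar_center from where it was at the start of the episode below 0.02 m); the robot touches nothing.
It fails at once if the steel bar is taken or knocked out of its slot (distance of steel_bar_center from where it was at the start of the episode above 0.03 m).
It fails at once if the stop is forced: the bar is pushed against it with over 30 N (contact force between brass_bar and end_cap above 30 N).
It also fails if it takes over 61 s, if anything falls off the work surface, if the arm or the gripper's body presses on something with over 40 N, if the wrist force passes 120 N, or if a joint passes its speed limit or range.

## Working session

There is one attempt and no reset: what is moved stays moved. The work goes in short steps, Python scripts to look and compute and a shell command to move; the robot and the scene stay as the last step left them, time stands still between calls to the robot, and variables do not carry over. Pictures are saved under pics/ and viewed, at most 10 in all, crops included, and the job is handed in when it is done.

```bash
mkdir -p pics; cat > h.py <<'E'
import numpy as np, cv2
from scipy.spatial.transform import Rotation as R
from bench import arm
def cam(n):
    p=arm.camera_params(n); im=arm.get_image(n)
    return im,np.array(p["K"]).reshape(3,3),np.array(p["position"]),R.from_quat(p["orientation"]).as_matrix()
def ray(c,px,z):
    im,K,p,M=c
    d=M@np.linalg.solve(K,[px[0],px[1],1.]); return p+d*(z-p[2])/d[2]
def proj(c,P):
    im,K,p,M=c
    q=K@(M.T@(np.array(P)-p)); return q[:2]/q[2]
def save(c,f): cv2.imwrite("pics/"+f,cv2.cvtColor(c[0],cv2.COLOR_RGB2BGR))
E
python3 - <<'E'
from h import *
for n in("top","scene"):
    c=cam(n); save(c,n+".png"); print(n,c[1],c[2],c[3])
print(arm.read_state())
E
```

```text
top [[363.33920736   0.         315.82762594]
 [  0.         363.33920736 194.48378903]
 [  0.           0.           1.        ]] [460.16144734  99.01200296 925.45062718] [[-0.01973496 -0.99405066  0.10711592]
 [-0.99969828  0.02118639  0.01242893]
 [-0.01462439 -0.10683832 -0.99416885]]
scene [[422.31354818   0.         319.0476498 ]
 [  0.         422.31354818 197.51955684]
 [  0.           0.           1.        ]] [ 67.12310306 568.1180074  746.74279449] [[-0.66619939 -0.53421791  0.52037448]
 [-0.74571991  0.4688039  -0.47341812]
 [ 0.00895485 -0.70344447 -0.71069381]]
{'clock': 0.1, 'joints': array([-1.04641389e+00,  3.85512761e-01,  6.77336739e-03, -4.66592564e-04,
       -1.19398500e+00, -2.58619278e-01]), 'joint_vel': array([ 0.00108292, -0.00263567,  0.00240001,  0.00108874, -0.00105137,
        0.00144499]), 'joint_efforts': array([ 1.12576558e-04, -3.93319952e+01,  1.88929063e+01,  4.19797540e+00,
       -2.58869928e-03,  7.28327393e-06]), 'position': array([ 164.05720777, -602.5507301 ,  230.3105488 ]), 'ee_rot': array([-1.32405507e-01,  9.91195140e-01,  9.73834173e-04, -1.67412798e-04]), 'contact_force': array([ 0.32510153,  0.19101899, -0.06664433]), 'wrist_torque': array([ 0.00254844,  0.04204449, -0.00354429]), 'grasp_force': 0.0, 'gripper_width': 85.64490191853442}
```

View pics/top.png

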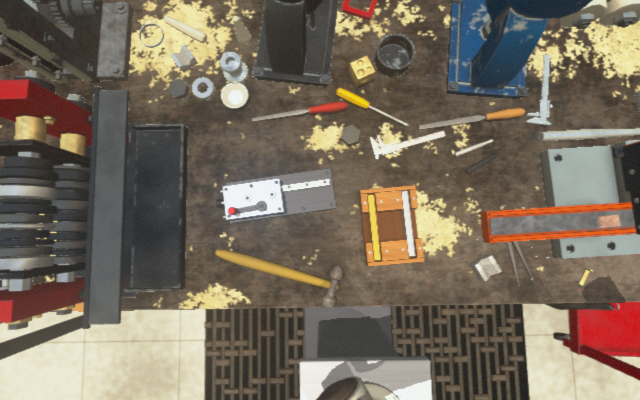

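View pics/scene.png

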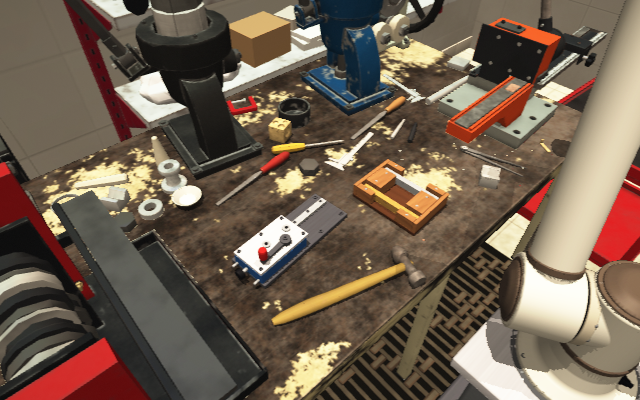

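The top view shows the jig with its roof at px (222-284, 178-220) and feed to the image left (world +y). The rail is at (284-330, 180-190), and the knob is at (232, 211). The rack is at (362-424, 186-265), with brass in its left slot (375, 228) and steel in its right slot (409, 223).

```bash
python3 - <<'E'
from h import *
c=cam("top"); im=c[0]; hsv=cv2.cvtColor(im,cv2.COLOR_RGB2HSV)
def rect(m,x0,y0,x1,y1,z,name):
    k=np.zeros(m.shape,np.uint8);k[y0:y1,x0:x1]=m[y0:y1,x0:x1]
    cs,_=cv2.findContours(k.astype(np.uint8),0,1);q=max(cs,key=cv2.contourArea)
    b=cv2.boxPoints(cv2.minAreaRect(q)); P=np.array([ray(c,p,z)[:2] for p in b])
    e=P[1]-P[0];f=P[2]-P[1]
    l=e if np.hypot(*e)>np.hypot(*f) else f
    print(name,"ctr",P.mean(0).round(1),"len",np.hypot(*e).round(1),np.hypot(*f).round(1),"ang",np.degrees(np.arctan2(l[1],l[0])).round(1))
H,S,V=hsv[...,0],hsv[...,1],hsv[...,2]
rect((H>20)&(H<32)&(S>120)&(V>150),362,188,390,265,32,"brass")
rect((S<50)&(V>150),395,185,420,265,32,"steel")
rect((S<40)&(V>150),215,165,284,225,49,"roof")
rect((S<40)&(V>150),285,165,335,200,21,"rail")
rect(((H<8)|(H>172))&(S>150)&(V>100),215,190,250,225,85,"knob")
rect((H>5)&(H<20)&(S>120)&(V>100),350,180,430,270,42,"rack")
cv2.imwrite("pics/crop.png",cv2.cvtColor(cv2.resize(im[160:280,210:430],None,fx=3.6,fy=3.6,interpolation=2),cv2.COLOR_RGB2BGR))
E
```

```text
brass ctr [474.2 -30.1] len 16.2 157.8 ang -176.1
steel ctr [ 482.3 -113.5] len 16.4 157.9 ang -176.0
roof ctr [548.8 263.7] len 156.0 84.3 ang -83.2
rail ctr [584.  132.1] len 113.5 17.6 ang -83.0
knob ctr [517.5 306.2] len 11.7 11.6 ang -91.2
rack ctr [477.3 -70.9] len 142.7 187.0 ang -177.2
```

View pics/crop.png

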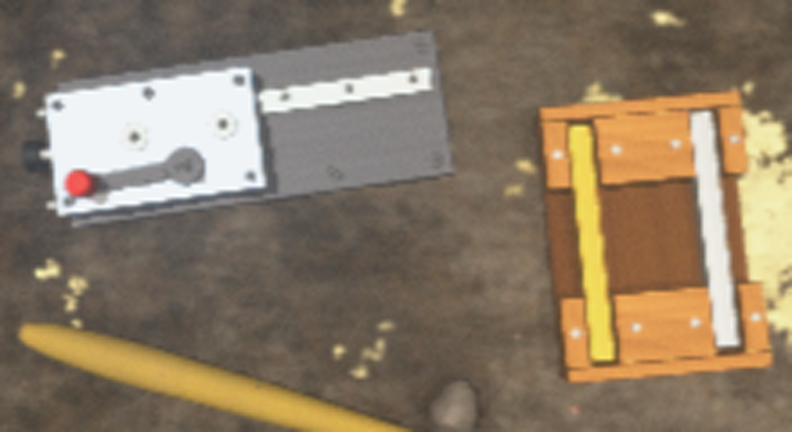

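```bash
r='x'; python3 -m handwheel '[{"x":0.097,"y":0.179,"az":-0.0078},{"x":0.097,"y":0.179,"az":-0.0078},{"x":0.097,"y":0.179,"az":-0.0078},{"x":0.097,"y":0.179,"az":-0.0078},{"x":0.097,"y":0.179,"az":-0.0078},{"x":0.097,"y":0.179,"az":-0.0078},{"x":0.097,"y":0.179,"az":-0.0078},{"x":0.097,"y":0.179,"az":-0.0078}]' 1
python3 -m handwheel '[{"x":0.097,"y":0.179,"z":-0.025,"az":-0.0078},{"x":0.097,"y":0.179,"z":-0.025,"az":-0.0078},{"x":0.097,"y":0.179,"z":-0.025,"az":-0.0078},{"x":0.097,"y":0.179,"z":-0.025,"az":-0.0078},{"x":0.097,"y":0.179,"z":-0.025,"az":-0.0078},{"x":0.097,"y":0.179,"z":-0.025,"az":-0.0078},{"x":0.097,"y":0.179,"z":-0.025,"az":-0.0078},{"x":0.097,"y":0.179,"z":-0.025,"az":-0.0078}]' 0
python3 - <<'E'
from h import *
c=cam("wrist"); save(c,"w1.png"); print(c[2],c[3])
s=arm.read_state(); print(s["position"],s["ee_rot"],s["gripper_width"])
E
```

```text
[ 101.31213527 -619.51664906  372.90913277] [[-0.26356939  0.93231766  0.24761856]
 [ 0.96463693  0.2540449   0.0702622 ]
 [ 0.00260045  0.25738097 -0.96630651]]
[ 164.11294085 -602.71669444  230.61508577] [-1.32473450e-01  9.91186312e-01  6.75241282e-04 -1.54734108e-04] 85.16733293333841invalid input at $[0]: expected keys x, y, z, ax, ay, az
invalid input at $[0]: expected keys x, y, z, ax, ay, az
```

View pics/w1.png

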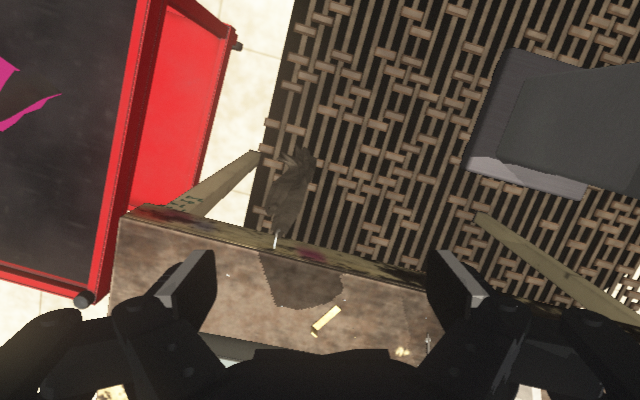

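The arm didn't move, because rows need all six keys. The wrist picture still shows the table edge at the start pose. I'm repeating the move with full rows.

```bash
python3 -m handwheel '[{"x":0.097,"y":0.179,"z":0,"ax":0,"ay":0,"az":-0.0078},{"x":0.097,"y":0.179,"z":0,"ax":0,"ay":0,"az":-0.0078},{"x":0.097,"y":0.179,"z":0,"ax":0,"ay":0,"az":-0.0078},{"x":0.097,"y":0.179,"z":0,"ax":0,"ay":0,"az":-0.0078},{"x":0.097,"y":0.179,"z":0,"ax":0,"ay":0,"az":-0.0078},{"x":0.097,"y":0.179,"z":0,"ax":0,"ay":0,"az":-0.0078},{"x":0.097,"y":0.179,"z":0,"ax":0,"ay":0,"az":-0.0078},{"x":0.097,"y":0.179,"z":0,"ax":0,"ay":0,"az":-0.0078}]' 1
python3 -m handwheel '[{"x":0.097,"y":0.179,"z":-0.025,"ax":0,"ay":0,"az":-0.0078},{"x":0.097,"y":0.179,"z":-0.025,"ax":0,"ay":0,"az":-0.0078},{"x":0.097,"y":0.179,"z":-0.025,"ax":0,"ay":0,"az":-0.0078},{"x":0.097,"y":0.179,"z":-0.025,"ax":0,"ay":0,"az":-0.0078},{"x":0.097,"y":0.179,"z":-0.025,"ax":0,"ay":0,"az":-0.0078},{"x":0.097,"y":0.179,"z":-0.025,"ax":0,"ay":0,"az":-0.0078},{"x":0.097,"y":0.179,"z":-0.025,"ax":0,"ay":0,"az":-0.0078},{"x":0.097,"y":0.179,"z":-0.025,"ax":0,"ay":0,"az":-0.0078}]' 0
python3 - <<'E'
from h import *
c=cam("wrist"); save(c,"w2.png"); print(c[2],c[3])
s=arm.read_state(); print(s["position"],s["ee_rot"],s["gripper_width"])
E
```

```text
clock: 1.0
position: [319.8, -315.1, 231.4]
ee_rot: [-0.083, 0.997, -0.0, 0.0]
contact_force: [1.1, -0.1, 0.4]
gripper_width: 85.6
grasp_force: 0.0
clock: 1.8
position: [475.0, -28.6, 191.2]
ee_rot: [-0.035, 0.999, 0.0, 0.0]
contact_force: [0.1, -0.9, -0.1]
gripper_width: 42.5
grasp_force: 0.0
[410.00938038 -32.61436825 333.63552984] [[-7.06626856e-02  9.63848451e-01  2.56910389e-01]
 [ 9.97500006e-01  6.80919945e-02  1.89002315e-02]
 [ 7.23418034e-04  2.57603656e-01 -9.66250399e-01]]
[478.11636974 -25.09919568 190.54727597] [-3.63087342e-02  9.99339956e-01  3.08330017e-04  1.11055027e-03] 42.87655244580274
```

View pics/w2.png

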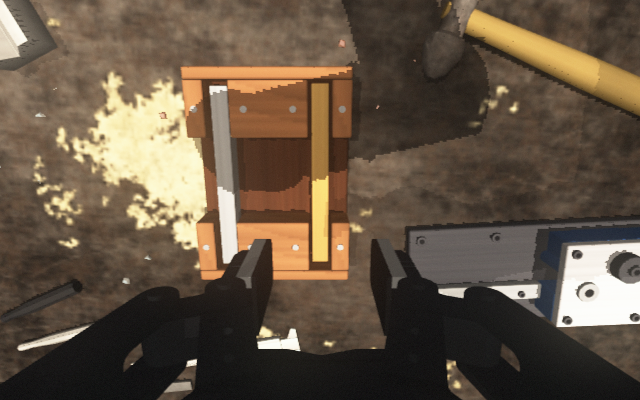

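The wrist view shows brass at px (319, 85-262), the steel bar at (223, 85-262), and rail corners at about (440-540, 285-298). Next I measure the brass bar.

```bash
python3 - <<'E'
from h import *
c=cam("wrist"); s=arm.read_state(); h=cv2.cvtColor(c[0],cv2.COLOR_RGB2HSV)
m=((h[...,0]>19)&(h[...,0]<32)&(h[...,1]>120)).astype(np.uint8); m[:,:305]=0;m[:,335:]=0;m[:75]=0;m[268:]=0
cs,_=cv2.findContours(m,0,1);b=cv2.boxPoints(cv2.minAreaRect(max(cs,key=cv2.contourArea)))
P=np.array([ray(c,p,32)[:2] for p in b]);print(P.round(1),P.mean(0))
e=P[1]-P[0];f=P[2]-P[1];l=e if np.hypot(*e)>np.hypot(*f) else f
print(np.degrees(np.arctan2(l[1],l[0])),np.hypot(*e),np.hypot(*f))
q=R.from_quat(s["ee_rot"]).as_matrix();print(s["position"],np.degrees(np.arctan2(q[1,1],q[0,1])))
for p in [(405,231),(405,286)]: print(ray(c,p,12))
E
```

```text
[[478.5 -34.9]
 [477.6 -22.6]
 [550.7 -17.1]
 [551.7 -30.1]] [514.61249155 -26.16824291]
4.307736139998105 12.283680809899062 73.31510841882982
[476.43287828 -27.0247268  190.61413145] 94.2595381007946
[526.63638721  61.28358886  12.        ]
[585.70106369  69.35797294  12.        ]
```

```bash
python3 -m handwheel '[{"x":0,"y":0,"z":-0.18,"ax":0,"ay":0,"az":0},{"x":0,"y":0,"z":-0.18,"ax":0,"ay":0,"az":0},{"x":0,"y":0,"z":-0.18,"ax":0,"ay":0,"az":0},{"x":0,"y":0,"z":-0.14,"ax":0,"ay":0,"az":0},{"x":0,"y":0,"z":-0.08,"ax":0,"ay":0,"az":0},{"x":0,"y":0,"z":-0.04,"ax":0,"ay":0,"az":0},{"x":0,"y":0,"z":-0.04,"ax":0,"ay":0,"az":0},{"x":0,"y":0,"z":0,"ax":0,"ay":0,"az":0}]'
python3 -m handwheel '[{"x":0,"y":0,"z":0,"ax":0,"ay":0,"az":0},{"x":0,"y":0,"z":0,"ax":0,"ay":0,"az":0},{"x":0,"y":0,"z":0,"ax":0,"ay":0,"az":0},{"x":0,"y":0,"z":0,"ax":0,"ay":0,"az":0},{"x":0,"y":0,"z":0,"ax":0,"ay":0,"az":0},{"x":0,"y":0,"z":0,"ax":0,"ay":0,"az":0},{"x":0,"y":0,"z":0,"ax":0,"ay":0,"az":0},{"x":0,"y":0,"z":0,"ax":0,"ay":0,"az":0}]' -1
```

```text
clock: 2.7
position: [474.4, -30.4, 23.0]
ee_rot: [-0.035, 0.999, -0.0, -0.0]
contact_force: [0.3, 1.1, 0.6]
gripper_width: 42.7
grasp_force: 0.0
clock: 3.5
position: [475.3, -29.9, 24.4]
ee_rot: [-0.035, 0.999, 0.0, 0.001]
contact_force: [-1.0, 2.3, 6.2]
gripper_width: 12.9
grasp_force: 59.9
```

```bash
python3 -m handwheel '[{"x":0,"y":0,"z":0.2,"ax":0,"ay":0,"az":0},{"x":0,"y":0,"z":0.2,"ax":0,"ay":0,"az":0},{"x":0.0427,"y":0.0618,"z":0.085,"ax":0,"ay":0,"az":0.0937},{"x":0.0427,"y":0.0618,"z":0,"ax":0,"ay":0,"az":0.0937},{"x":0.0427,"y":0.0618,"z":0,"ax":0,"ay":0,"az":0.0937},{"x":0.0427,"y":0.0618,"z":0,"ax":0,"ay":0,"az":0.0937},{"x":0.0427,"y":0.0618,"z":0,"ax":0,"ay":0,"az":0.0937},{"x":0.0427,"y":0.0618,"z":0,"ax":0,"ay":0,"az":0.0937}]'
python3 -m handwheel '[{"x":0.0427,"y":0.0618,"z":0,"ax":0,"ay":0,"az":0.0937},{"x":0.0427,"y":0.0618,"z":0,"ax":0,"ay":0,"az":0.0937},{"x":0.0427,"y":0.0618,"z":0,"ax":0,"ay":0,"az":0.0937},{"x":0.0427,"y":0.0618,"z":0,"ax":0,"ay":0,"az":0.0937},{"x":0.0427,"y":0.0618,"z":0,"ax":0,"ay":0,"az":0.0937},{"x":0,"y":0,"z":0,"ax":0,"ay":0,"az":0},{"x":0,"y":0,"z":0,"ax":0,"ay":0,"az":0},{"x":0,"y":0,"z":0,"ax":0,"ay":0,"az":0}]'
python3 - <<'E'
from h import *
c=cam("wrist"); save(c,"w3.png"); np.savez("w3.npz",im=c[0],K=c[1],p=c[2],M=c[3]); print(c[2])
t=cam("top"); save(t,"t3.png")
s=arm.read_state(); print(s["position"],s["ee_rot"],s["gripper_width"])
E
```

```text
clock: 4.3
position: [524.9, 44.2, 119.2]
ee_rot: [-0.461, 0.887, 0.001, -0.001]
contact_force: [1.2, -0.6, -3.7]
gripper_width: 12.9
grasp_force: 61.1
clock: 5.1
position: [567.4, 105.1, 119.6]
ee_rot: [0.747, -0.665, -0.001, 0.001]
contact_force: [0.0, 0.7, -4.2]
gripper_width: 12.8
grasp_force: 61.1
[575.47804764  40.72471231 262.03716748]
[567.86021119 105.08650586 120.07568446] [ 7.47052044e-01 -6.64765375e-01 -2.76408898e-04  4.04120662e-04] 12.649985592252161
```

View pics/w3.png

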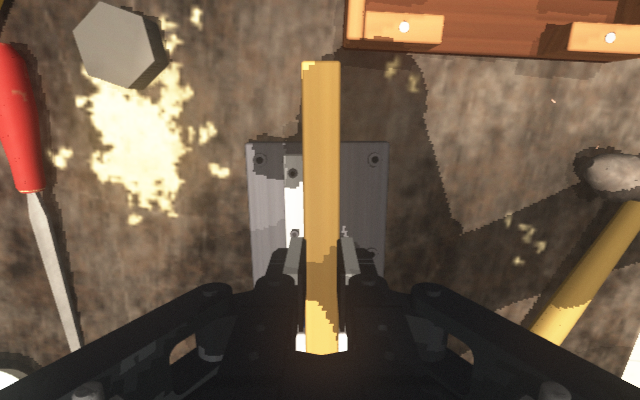

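The wrist view looks back over the held bar. The bar's tail end is at px (301-341, 62), the base plate's tail corners are at about (247, 142) and (387, 142), and the rail's tail end is at (284-304, 155).

```bash
python3 - <<'E'
from h import *
d=np.load("w3.npz"); c=(d["im"],d["K"],d["p"],d["M"]); g=cv2.cvtColor(c[0],cv2.COLOR_RGB2GRAY).astype(float)
h=cv2.cvtColor(c[0],cv2.COLOR_RGB2HSV)
A=ray(c,(247,142),12)[:2];B=ray(c,(387,142),12)[:2]
print("plate corners",A,B,np.hypot(*(B-A)),"v ang",np.degrees(np.arctan2(*(B-A)[::-1])))
# sub-rows: edges by horizontal gradient
def edge(row,a,b,z):
    gx=np.abs(np.diff(g[row-1:row+2].mean(0)))[a:b]; i=a+gx.argmax()+.5; return ray(c,(i,row),z)[:2],i
for nm,a,b,z in(("plateL",238,262,12),("plateR",378,395,12),("railL",276,294,21)):
    P=[];I=[]
    for r in range(165,225,5):
        p,i=edge(r,a,b,z);P.append(p);I.append(i)
    P=np.array(P);k=np.polyfit(P[:,1],P[:,0],1);print(nm,np.array(I),"ang",np.degrees(np.arctan(-k[0]))+90,"x at y=100:",np.polyval(k,100))
m=((h[...,0]>15)&(h[...,0]<32)&(h[...,1]>90))
zt=120+3+8
L=[];Rr=[]
for r in range(70,230,10):
    w=np.where(m[r,290:350])[0]+290; L.append(ray(c,(w.min(),r),zt)[:2]);Rr.append(ray(c,(w.max()+1,r),zt)[:2])
for nm,P in(("barL",np.array(L)),("barR",np.array(Rr))):
    k=np.polyfit(P[:,1],P[:,0],1);print(nm,"ang",np.degrees(np.arctan(-k[0]))+90,"x at y=100:",np.polyval(k,100))
print("tail",ray(c,(321,62),zt))
t=cam("top");hh=cv2.cvtColor(t[0],cv2.COLOR_RGB2HSV)
E
```

```text
plate corners [623.61947794  73.01116828] [525.05316795  61.46462235] 99.24031533927341 v ang -173.31854053873184
plateL [253.5 252.5 247.5 247.5 247.5 247.5 248.5 248.5 248.5 248.5 249.5 249.5] ang 91.57346248101379 x at y=100: 620.0646019811151
plateR [387.5 386.5 386.5 386.5 386.5 386.5 385.5 385.5 385.5 385.5 384.5 384.5] ang 96.84153697024468 x at y=100: 519.508129793919
railL [282.5 283.5 283.5 285.5 283.5 283.5 283.5 284.5 284.5 284.5 284.5 284.5] ang 96.51153685000108 x at y=100: 594.1145194991703
barL ang 97.38685251073113 x at y=100: 574.5915914679471
barR ang 96.45509247259577 x at y=100: 560.7207380710461
tail [576.67516892  26.75621405 131.        ]
```

```bash
python3 -m handwheel '[{"x":0,"y":0,"z":-0.15,"ax":0,"ay":0,"az":0},{"x":0,"y":0,"z":-0.15,"ax":0,"ay":0,"az":0},{"x":0,"y":0,"z":-0.1,"ax":0,"ay":0,"az":0},{"x":0,"y":0,"z":-0.04,"ax":0,"ay":0,"az":0},{"x":0,"y":0,"z":-0.015,"ax":0,"ay":0,"az":0},{"x":0,"y":0,"z":-0.01,"ax":0,"ay":0,"az":0},{"x":0,"y":0,"z":0,"ax":0,"ay":0,"az":0},{"x":0,"y":0,"z":0,"ax":0,"ay":0,"az":0}]'
python3 -m handwheel '[{"x":0,"y":0,"z":-0.005,"ax":0,"ay":0,"az":0},{"x":0,"y":0,"z":-0.005,"ax":0,"ay":0,"az":0},{"x":0,"y":0,"z":0,"ax":0,"ay":0,"az":0},{"x":0,"y":0,"z":0,"ax":0,"ay":0,"az":0},{"x":0,"y":0,"z":0,"ax":0,"ay":0,"az":0},{"x":0,"y":0,"z":0,"ax":0,"ay":0,"az":0},{"x":0,"y":0,"z":0,"ax":0,"ay":0,"az":0},{"x":0,"y":0,"z":0,"ax":0,"ay":0,"az":0}]'
```

```text
clock: 6.05
position: [569.3, 106.0, 28.5]
ee_rot: [0.748, -0.664, 0.001, -0.001]
contact_force: [-0.2, 0.2, -4.0]
gripper_width: 12.8
grasp_force: 61.2
clock: 6.85
position: [569.4, 106.5, 27.2]
ee_rot: [0.748, -0.664, 0.001, -0.001]
contact_force: [-3.5, 2.2, 5.9]
gripper_width: 12.7
grasp_force: 62.4
```

```bash
python3 -m handwheel '[{"x":0.0025,"y":0.0003,"z":0.005,"ax":0,"ay":0,"az":0},{"x":0.0025,"y":0.0003,"z":0,"ax":0,"ay":0,"az":0},{"x":0.0025,"y":0.0003,"z":0,"ax":0,"ay":0,"az":0},{"x":0.0025,"y":0.0003,"z":0,"ax":0,"ay":0,"az":0},{"x":0,"y":0,"z":0,"ax":0,"ay":0,"az":0},{"x":0,"y":0,"z":0,"ax":0,"ay":0,"az":0},{"x":0,"y":0,"z":0,"ax":0,"ay":0,"az":0},{"x":0,"y":0,"z":0,"ax":0,"ay":0,"az":0}]'
python3 -m handwheel '[{"x":-0.003,"y":0.0248,"z":0,"ax":0,"ay":0,"az":0},{"x":-0.003,"y":0.0248,"z":0,"ax":0,"ay":0,"az":0},{"x":-0.003,"y":0.0248,"z":0,"ax":0,"ay":0,"az":0},{"x":-0.003,"y":0.0248,"z":0,"ax":0,"ay":0,"az":0},{"x":-0.003,"y":0.0248,"z":0,"ax":0,"ay":0,"az":0},{"x":-0.003,"y":0.0248,"z":0,"ax":0,"ay":0,"az":0},{"x":0,"y":0,"z":0,"ax":0,"ay":0,"az":0},{"x":0,"y":0,"z":0,"ax":0,"ay":0,"az":0}]'
```

```text
clock: 7.65
position: [569.7, 106.5, 27.2]
ee_rot: [0.748, -0.664, -0.0, 0.0]
contact_force: [-6.9, 4.6, 8.4]
gripper_width: 12.2
grasp_force: 62.6
clock: 8.45
position: [566.7, 134.5, 26.6]
ee_rot: [0.748, -0.664, 0.0, 0.001]
contact_force: [-1.4, -4.7, 5.6]
gripper_width: 12.9
grasp_force: 62.2
```

```bash
python3 -m handwheel '[{"x":-0.0016,"y":0.0275,"z":0,"ax":0,"ay":0,"az":0},{"x":-0.0016,"y":0.0275,"z":0,"ax":0,"ay":0,"az":0},{"x":-0.0016,"y":0.0275,"z":0,"ax":0,"ay":0,"az":0},{"x":-0.0016,"y":0.0275,"z":0,"ax":0,"ay":0,"az":0},{"x":-0.0016,"y":0.0275,"z":0,"ax":0,"ay":0,"az":0},{"x":-0.0016,"y":0.0275,"z":0,"ax":0,"ay":0,"az":0},{"x":0,"y":0,"z":0,"ax":0,"ay":0,"az":0},{"x":0,"y":0,"z":0,"ax":0,"ay":0,"az":0}]'
python3 - <<'E'
from h import *
c=cam("wrist"); save(c,"w4.png"); np.savez("w4.npz",im=c[0],K=c[1],p=c[2],M=c[3])
t=cam("top"); s=arm.read_state(); print(s["position"],s["contact_force"],c[2])
a=cv2.resize(c[0][40:360,150:500],None,fx=1.7,fy=1.7); b=cv2.resize(t[0][165:230,215:375],None,fx=3.7,fy=3.7)
o=np.zeros((545,1190,3),np.uint8); o[:544,:595]=a; o[:b.shape[0],598:598+b.shape[1]]=b[:, :592]
o=cv2.resize(o,(800,366)); cv2.imwrite("pics/c4.png",cv2.cvtColor(o,cv2.COLOR_RGB2BGR))
E
```

```text
clock: 9.25
position: [563.0, 165.4, 26.6]
ee_rot: [0.748, -0.664, -0.0, 0.004]
contact_force: [-4.7, -8.0, 9.7]
gripper_width: 13.0
grasp_force: 62.7
[562.96581815 165.42685374  26.63524761] [-4.12922866 -8.76751408  9.83810314] [571.66248121 101.8333709  169.36830478]
```

View pics/c4.png

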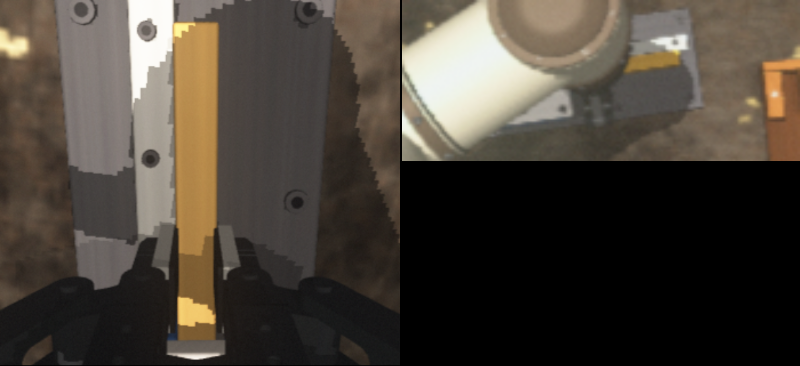

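The bar lies on the bed along the rail (px ~175 of the left crop), partly under the bush plate. Next I release it, slide back 65 mm and regrip near the tail.

```bash
python3 -m handwheel '[{"x":0,"y":0,"z":0,"ax":0,"ay":0,"az":0},{"x":0,"y":0,"z":0,"ax":0,"ay":0,"az":0},{"x":0,"y":0,"z":0,"ax":0,"ay":0,"az":0},{"x":0.006,"y":-0.075,"z":0,"ax":0,"ay":0,"az":0},{"x":0.006,"y":-0.075,"z":0,"ax":0,"ay":0,"az":0},{"x":0.006,"y":-0.075,"z":0,"ax":0,"ay":0,"az":0},{"x":0.006,"y":-0.075,"z":-0.005,"ax":0,"ay":0,"az":0},{"x":0.003,"y":-0.0245,"z":-0.005,"ax":0,"ay":0,"az":0}]' 0
python3 -m handwheel '[{"x":0,"y":0,"z":0,"ax":0,"ay":0,"az":0},{"x":0,"y":0,"z":0,"ax":0,"ay":0,"az":0},{"x":0,"y":0,"z":0,"ax":0,"ay":0,"az":0},{"x":0,"y":0,"z":0,"ax":0,"ay":0,"az":0},{"x":0,"y":0,"z":0,"ax":0,"ay":0,"az":0},{"x":0,"y":0,"z":0,"ax":0,"ay":0,"az":0},{"x":0,"y":0,"z":0,"ax":0,"ay":0,"az":0},{"x":0,"y":0,"z":0,"ax":0,"ay":0,"az":0}]' -1
```

```text
clock: 10.15
position: [570.3, 101.6, 24.2]
ee_rot: [0.747, -0.665, -0.0, 0.0]
contact_force: [1.0, -0.3, 0.2]
gripper_width: 42.4
grasp_force: 0.0
clock: 10.95
position: [570.3, 103.7, 24.5]
ee_rot: [0.748, -0.664, 0.0, 0.0]
contact_force: [-0.8, -3.9, 6.4]
gripper_width: 13.0
grasp_force: 61.8
```

```bash
python3 -m handwheel '[{"x":-0.0017,"y":0.02,"z":0.005,"ax":0,"ay":0,"az":0},{"x":-0.0017,"y":0.02,"z":0,"ax":0,"ay":0,"az":0},{"x":-0.0017,"y":0.02,"z":0,"ax":0,"ay":0,"az":0},{"x":-0.0017,"y":0.02,"z":0,"ax":0,"ay":0,"az":0},{"x":-0.0017,"y":0.02,"z":0,"ax":0,"ay":0,"az":0},{"x":-0.0017,"y":0.02,"z":0,"ax":0,"ay":0,"az":0},{"x":-0.0017,"y":0.02,"z":0,"ax":0,"ay":0,"az":0},{"x":0,"y":0,"z":0,"ax":0,"ay":0,"az":0}]'
```

```text
clock: 11.75
position: [567.0, 132.2, 24.9]
ee_rot: [0.748, -0.664, -0.001, 0.001]
contact_force: [-3.7, 0.1, -2.8]
gripper_width: 13.1
grasp_force: 60.9
```

```bash
python3 -m handwheel '[{"x":-0.0004,"y":0.0033,"z":-0.002,"ax":0,"ay":0,"az":0},{"x":-0.0004,"y":0.0033,"z":0,"ax":0,"ay":0,"az":0},{"x":-0.0004,"y":0.0033,"z":0,"ax":0,"ay":0,"az":0},{"x":-0.0004,"y":0.0033,"z":0,"ax":0,"ay":0,"az":0},{"x":-0.0004,"y":0.0033,"z":0,"ax":0,"ay":0,"az":0},{"x":-0.0004,"y":0.0033,"z":0,"ax":0,"ay":0,"az":0},{"x":0,"y":0,"z":0,"ax":0,"ay":0,"az":0},{"x":0,"y":0,"z":0,"ax":0,"ay":0,"az":0}]'

```

```text
clock: 12.55
position: [566.7, 134.8, 24.6]
ee_rot: [0.747, -0.664, -0.0, 0.001]
contact_force: [-3.4, -4.3, -1.8]
gripper_width: 12.8
grasp_force: 61.0
```

```bash
python3 -m handwheel '[{"x":-0.0004,"y":0.0033,"z":0,"ax":0,"ay":0,"az":0},{"x":-0.0004,"y":0.0033,"z":0,"ax":0,"ay":0,"az":0},{"x":-0.0004,"y":0.0033,"z":0,"ax":0,"ay":0,"az":0},{"x":-0.0004,"y":0.0033,"z":0,"ax":0,"ay":0,"az":0},{"x":-0.0004,"y":0.0033,"z":0,"ax":0,"ay":0,"az":0},{"x":-0.0004,"y":0.0033,"z":0,"ax":0,"ay":0,"az":0},{"x":0,"y":0,"z":0,"ax":0,"ay":0,"az":0},{"x":0,"y":0,"z":0,"ax":0,"ay":0,"az":0}]'

```

```text
clock: 13.35
position: [566.2, 138.7, 24.6]
ee_rot: [0.747, -0.664, -0.0, 0.001]
contact_force: [-2.7, -4.1, -1.3]
gripper_width: 13.0
grasp_force: 61.0
```

```bash
python3 -m handwheel '[{"x":-0.0004,"y":0.0033,"z":0,"ax":0,"ay":0,"az":0},{"x":-0.0004,"y":0.0033,"z":0,"ax":0,"ay":0,"az":0},{"x":-0.0004,"y":0.0033,"z":0,"ax":0,"ay":0,"az":0},{"x":-0.0004,"y":0.0033,"z":0,"ax":0,"ay":0,"az":0},{"x":-0.0004,"y":0.0033,"z":0,"ax":0,"ay":0,"az":0},{"x":-0.0004,"y":0.0033,"z":0,"ax":0,"ay":0,"az":0},{"x":0,"y":0,"z":0,"ax":0,"ay":0,"az":0},{"x":0,"y":0,"z":0,"ax":0,"ay":0,"az":0}]'

```

```text
clock: 14.15
position: [565.7, 142.7, 24.6]
ee_rot: [0.747, -0.664, -0.0, 0.001]
contact_force: [-3.5, -4.0, -1.4]
gripper_width: 13.1
grasp_force: 61.0
```

```bash
python3 -m handwheel '[{"x":-0.0003,"y":0.0033,"z":0,"ax":0,"ay":0,"az":0},{"x":-0.0003,"y":0.0033,"z":0,"ax":0,"ay":0,"az":0},{"x":-0.0003,"y":0.0033,"z":0,"ax":0,"ay":0,"az":0},{"x":-0.0003,"y":0.0033,"z":0,"ax":0,"ay":0,"az":0},{"x":-0.0003,"y":0.0033,"z":0,"ax":0,"ay":0,"az":0},{"x":-0.0003,"y":0.0033,"z":0,"ax":0,"ay":0,"az":0},{"x":0,"y":0,"z":0,"ax":0,"ay":0,"az":0},{"x":0,"y":0,"z":0,"ax":0,"ay":0,"az":0}]'

```

```text
clock: 14.95
position: [565.3, 146.4, 24.6]
ee_rot: [0.747, -0.664, -0.0, 0.001]
contact_force: [-3.7, -4.7, -0.9]
gripper_width: 13.1
grasp_force: 61.0
```

```bash
python3 -m handwheel '[{"x":-0.0004,"y":0.0033,"z":0,"ax":0,"ay":0,"az":0},{"x":-0.0004,"y":0.0033,"z":0,"ax":0,"ay":0,"az":0},{"x":-0.0004,"y":0.0033,"z":0,"ax":0,"ay":0,"az":0},{"x":-0.0004,"y":0.0033,"z":0,"ax":0,"ay":0,"az":0},{"x":-0.0004,"y":0.0033,"z":0,"ax":0,"ay":0,"az":0},{"x":-0.0004,"y":0.0033,"z":0,"ax":0,"ay":0,"az":0},{"x":0,"y":0,"z":0,"ax":0,"ay":0,"az":0},{"x":0,"y":0,"z":0,"ax":0,"ay":0,"az":0}]'

```

```text
clock: 15.75
position: [565.0, 148.7, 24.6]
ee_rot: [0.747, -0.664, 0.0, 0.002]
contact_force: [-0.7, -10.6, -1.8]
gripper_width: 13.1
grasp_force: 61.0
```

```bash
python3 -m handwheel '[{"x":0.002,"y":0.0025,"z":-0.001,"ax":0,"ay":0,"az":0},{"x":0.002,"y":0.0025,"z":-0.001,"ax":0,"ay":0,"az":0},{"x":0.001,"y":0.0025,"z":0,"ax":0,"ay":0,"az":0},{"x":0,"y":0.0025,"z":0,"ax":0,"ay":0,"az":0},{"x":0,"y":0,"z":0,"ax":0,"ay":0,"az":0},{"x":0,"y":0,"z":0,"ax":0,"ay":0,"az":0},{"x":0,"y":0,"z":0,"ax":0,"ay":0,"az":0},{"x":0,"y":0,"z":0,"ax":0,"ay":0,"az":0}]'

```

```text
clock: 16.55
position: [565.0, 148.8, 24.6]
ee_rot: [0.747, -0.665, 0.0, 0.004]
contact_force: [-2.0, -15.9, 2.2]
gripper_width: 12.8
grasp_force: 61.5
```

```bash
python3 -m handwheel '[{"x":0,"y":0,"z":0,"ax":0,"ay":0,"az":0},{"x":0,"y":0,"z":0,"ax":0,"ay":0,"az":0},{"x":0,"y":0,"z":0,"ax":0,"ay":0,"az":0},{"x":0,"y":0,"z":0,"ax":0,"ay":0,"az":0},{"x":0,"y":0,"z":0.1,"ax":0,"ay":0,"az":0},{"x":0,"y":0,"z":0.15,"ax":0,"ay":0,"az":0},{"x":0,"y":0,"z":0.15,"ax":0,"ay":0,"az":0},{"x":0,"y":0,"z":0.1,"ax":0,"ay":0,"az":0}]' 0
python3 - <<'E'
from h import *
c=cam("wrist"); save(c,"w5.png"); np.savez("w5.npz",im=c[0],K=c[1],p=c[2],M=c[3])
s=arm.read_state(); print(s["position"],s["contact_force"],c[2])
E
```

```text
clock: 17.35
position: [568.0, 154.8, 127.2]
ee_rot: [0.748, -0.664, 0.001, -0.002]
contact_force: [-0.2, 0.5, 0.1]
gripper_width: 42.4
grasp_force: 0.0
[569.74445002 155.40309799 130.36245477] [0.5255755  0.10780841 2.32478452] [575.37548926  90.10708613 269.47961414]
```

View pics/w5.png

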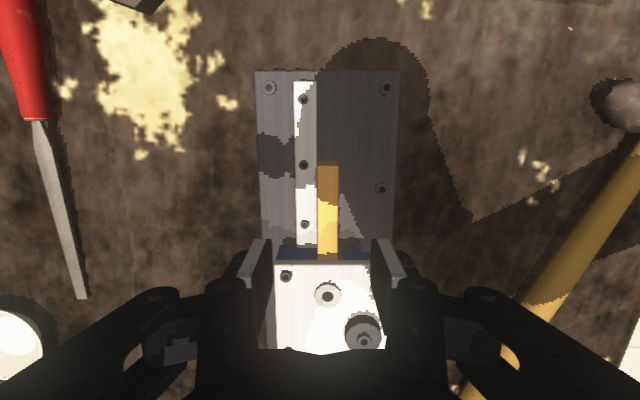

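The bar lies beside the rail, with its tail end at px (328, 163). The plate's tail edge is at row 71, and the mouth and roof edge is at row ~262.

```bash
python3 - <<'E'
from h import *
d=np.load("w5.npz"); c=(d["im"],d["K"],d["p"],d["M"]); g=cv2.cvtColor(c[0],cv2.COLOR_RGB2HSV).astype(float)
A=ray(c,(256,71),12)[:2];B=ray(c,(400,71),12)[:2]; print("plate",A,B,np.hypot(*(A-B)))
T=ray(c,(328,163),34)[:2]; print("bar tail top",T)
u=np.array([-.12,.993]); print("tail from plate edge",(T-(A+B)/2)@u,"x104/meas scale",104/np.hypot(*(A-B)))
rt=ray(c,(304,81),21)[:2]; print("rail tail",rt,"tail-rail",(T-rt)@u)
rf=ray(c,(304,262),49)[:2]; print("roof edge",rf,"mouth-tail",(rf-T)@u)
S=g[...,1];L=[];Q=[];N=[]
H=g[...,0]
for r in range(170,240,6):
    w=np.where((S[r,312:345]>110)&(H[r,312:345]<32))[0]+312
    L.append(ray(c,(w.min(),r),34)[:2]);Q.append(ray(c,(w.max()+1,r),34)[:2])
for P in(L,Q):
    P=np.array(P);k=np.polyfit(P[:,1],P[:,0],1);print(np.degrees(np.arctan(-k[0]))+90,np.polyval(k,120))
# knob from top
t=cam("top");h=cv2.cvtColor(t[0],cv2.COLOR_RGB2HSV);m=(((h[...,0]<8)|(h[...,0]>172))&(h[...,1]>150)&(h[...,2]>100));m[:,:215]=0;m[:,260:]=0;m[:190]=0;m[230:]=0
ys,xs=np.where(m); print("knob px",len(xs), len(xs) and (xs.mean(),ys.mean(),ray(t,(xs.mean(),ys.mean()),82)))
E
```

```text
plate [623.49932901  74.52733024] [524.3307529  62.579468 ] 99.88572420500383
bar tail top [566.65451902 128.8299223 ]
tail from plate edge 60.72585015432093 x104/meas scale 1.041189827953313
rail tail [589.21038113  77.55414076] tail-rail 53.623554525491876
roof edge [574.99193932 196.36441509] mouth-tail 66.06126090265944
96.97667874596854 575.2671136142842
96.59918255102193 559.9986601812876
knob px 0 0
```

```bash
python3 -m handwheel '[{"x":-0.049,"y":0.152,"z":0.04,"ax":0,"ay":0,"az":0},{"x":-0.049,"y":0.152,"z":0.04,"ax":0,"ay":0,"az":0},{"x":-0.049,"y":0.152,"z":0.04,"ax":0,"ay":0,"az":0},{"x":-0.049,"y":0.152,"z":0.04,"ax":0,"ay":0,"az":0},{"x":-0.049,"y":0.152,"z":0.04,"ax":0,"ay":0,"az":0},{"x":0,"y":0,"z":0,"ax":0,"ay":0,"az":0},{"x":0,"y":0,"z":0,"ax":0,"ay":0,"az":0},{"x":0,"y":0,"z":0,"ax":0,"ay":0,"az":0}]' 0
python3 - <<'E'
from h import *
c=cam("wrist"); save(c,"w6.png"); s=arm.read_state(); print(s["position"],c[2], proj(c,[517.5,306.2,85]))
h=cv2.cvtColor(c[0],cv2.COLOR_RGB2HSV);m=(((h[...,0]<8)|(h[...,0]>172))&(h[...,1]>150)&(h[...,2]>70)).astype(np.uint8)
n,l,st,ce=cv2.connectedComponentsWithStats(m)
for i in range(1,n):
    if st[i,4]>60: print(st[i],ce[i],ray(c,ce[i],88))
E
```

```text
clock: 18.25
position: [517.4, 304.9, 163.5]
ee_rot: [0.747, -0.664, -0.0, 0.001]
contact_force: [-0.5, -0.7, 0.5]
gripper_width: 42.8
grasp_force: 0.0
[517.60843995 304.66455834 163.62934314] [525.48423534 240.68352597 305.96351154] [320.35355337 207.41033007]
[309 201  26  22 430] [322.07906977 211.29534884] [516.18218763 307.79876948  88.        ]
```

View pics/w6.png

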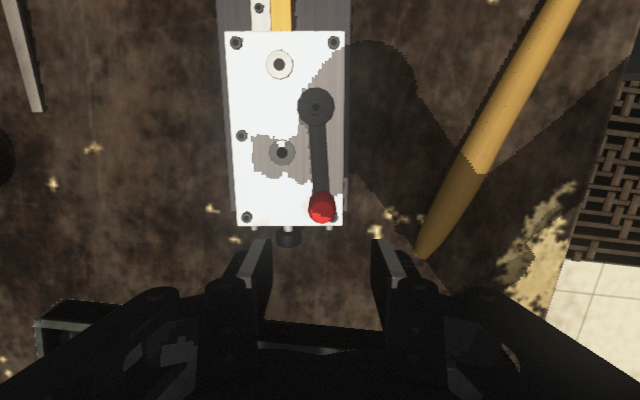

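The wrist view shows the lever hinge at px (316, 107) and the red knob at (322, 210), which is about world (517, 307.5). The tool is right above the knob, so I descend and grip it.

```bash
python3 -m handwheel '[{"x":-0.003,"y":0.009,"z":-0.12,"ax":0,"ay":0,"az":0},{"x":0,"y":0,"z":-0.12,"ax":0,"ay":0,"az":0},{"x":0,"y":0,"z":-0.1,"ax":0,"ay":0,"az":0},{"x":0,"y":0,"z":-0.08,"ax":0,"ay":0,"az":0},{"x":0,"y":0,"z":-0.05,"ax":0,"ay":0,"az":0},{"x":0,"y":0,"z":-0.02,"ax":0,"ay":0,"az":0},{"x":0,"y":0,"z":0,"ax":0,"ay":0,"az":0},{"x":0,"y":0,"z":0,"ax":0,"ay":0,"az":0}]' 0
python3 -m handwheel '[{"x":0,"y":0,"z":0,"ax":0,"ay":0,"az":0},{"x":0,"y":0,"z":0,"ax":0,"ay":0,"az":0},{"x":0,"y":0,"z":0,"ax":0,"ay":0,"az":0},{"x":0,"y":0,"z":0,"ax":0,"ay":0,"az":0},{"x":0,"y":0,"z":0,"ax":0,"ay":0,"az":0},{"x":0,"y":0,"z":0,"ax":0,"ay":0,"az":0},{"x":0,"y":0,"z":0,"ax":0,"ay":0,"az":0},{"x":0,"y":0,"z":0,"ax":0,"ay":0,"az":0}]' -1
```

```text
clock: 19.1
position: [517.7, 307.6, 67.3]
ee_rot: [0.748, -0.664, 0.0, -0.001]
contact_force: [-0.2, 0.3, -0.0]
gripper_width: 42.8
grasp_force: 0.0
clock: 19.9
position: [517.4, 307.8, 67.6]
ee_rot: [0.748, -0.664, 0.0, -0.001]
contact_force: [-2.0, -0.0, 5.9]
gripper_width: 16.5
grasp_force: 58.9
```

```bash
python3 -c "
import numpy as np
f=np.radians(np.linspace(100.8,183,15));P=66*np.c_[np.cos(f),np.sin(f)];print((np.diff(P,axis=0)/200).round(4),5.87/90)"
```

```text
[[-0.0328 -0.008 ]
 [-0.0318 -0.0113]
 [-0.0305 -0.0145]
 [-0.0289 -0.0176]
 [-0.0269 -0.0204]
 [-0.0247 -0.0231]
 [-0.0222 -0.0255]
 [-0.0195 -0.0276]
 [-0.0165 -0.0295]
 [-0.0134 -0.031 ]
 [-0.0102 -0.0322]
 [-0.0068 -0.0331]
 [-0.0034 -0.0336]
 [ 0.     -0.0338]] 0.06522222222222222
```

```bash
python3 -m handwheel '[{"x":-0.0328,"y":-0.008,"z":0,"ax":0,"ay":0,"az":0.065},{"x":-0.0318,"y":-0.0113,"z":0,"ax":0,"ay":0,"az":0.065},{"x":-0.0305,"y":-0.0145,"z":0,"ax":0,"ay":0,"az":0.065},{"x":-0.0289,"y":-0.0176,"z":0,"ax":0,"ay":0,"az":0.065},{"x":-0.0269,"y":-0.0204,"z":0,"ax":0,"ay":0,"az":0.065},{"x":-0.0247,"y":-0.0231,"z":0,"ax":0,"ay":0,"az":0.065},{"x":-0.0222,"y":-0.0255,"z":0,"ax":0,"ay":0,"az":0.065},{"x":0,"y":0,"z":0,"ax":0,"ay":0,"az":0}]'
```

```text
clock: 20.7
position: [477.0, 283.9, 67.6]
ee_rot: [0.933, -0.36, -0.0, -0.001]
contact_force: [-4.3, 2.4, 6.7]
gripper_width: 16.6
grasp_force: 59.1
```

```bash
python3 -m handwheel '[{"x":-0.0195,"y":-0.0276,"z":0,"ax":0,"ay":0,"az":0.065},{"x":-0.0165,"y":-0.0295,"z":0,"ax":0,"ay":0,"az":0.065},{"x":-0.0134,"y":-0.031,"z":0,"ax":0,"ay":0,"az":0.065},{"x":-0.0102,"y":-0.0322,"z":0,"ax":0,"ay":0,"az":0.065},{"x":-0.0068,"y":-0.0331,"z":0,"ax":0,"ay":0,"az":0.065},{"x":-0.0034,"y":-0.0336,"z":0,"ax":0,"ay":0,"az":0.065},{"x":0,"y":-0.0338,"z":0,"ax":0,"ay":0,"az":0.065},{"x":0,"y":0,"z":0,"ax":0,"ay":0,"az":0}]'
```

```text
clock: 21.5
position: [462.1, 239.9, 67.4]
ee_rot: [1.0, -0.011, -0.001, -0.001]
contact_force: [-9.2, 3.7, 9.9]
gripper_width: 16.7
grasp_force: 59.4
```

```bash
python3 -m handwheel '[{"x":0.004,"y":-0.007,"z":0,"ax":0,"ay":0,"az":0},{"x":0.004,"y":-0.007,"z":0,"ax":0,"ay":0,"az":0},{"x":0.002,"y":-0.004,"z":0,"ax":0,"ay":0,"az":0},{"x":0,"y":0,"z":0,"ax":0,"ay":0,"az":0},{"x":0,"y":0,"z":0,"ax":0,"ay":0,"az":0},{"x":0,"y":0,"z":0,"ax":0,"ay":0,"az":0},{"x":0,"y":0,"z":0,"ax":0,"ay":0,"az":0},{"x":0,"y":0,"z":0,"ax":0,"ay":0,"az":0}]'
```

```text
clock: 22.3
position: [462.3, 238.6, 67.4]
ee_rot: [1.0, -0.011, -0.002, -0.002]
contact_force: [-20.5, 13.7, 13.4]
gripper_width: 16.8
grasp_force: 60.1
```

```bash
python3 -m handwheel '[{"x":-0.01,"y":0.008,"z":0,"ax":0,"ay":0,"az":0},{"x":0,"y":0,"z":0,"ax":0,"ay":0,"az":0},{"x":0,"y":0,"z":0,"ax":0,"ay":0,"az":0},{"x":0,"y":0,"z":0,"ax":0,"ay":0,"az":0},{"x":0,"y":0,"z":0,"ax":0,"ay":0,"az":0},{"x":0,"y":0,"z":0,"ax":0,"ay":0,"az":0},{"x":0,"y":0,"z":0,"ax":0,"ay":0,"az":0},{"x":0,"y":0,"z":0,"ax":0,"ay":0,"az":0}]' -
python3 -m handwheel '[{"x":0,"y":0,"z":0,"ax":0,"ay":0,"az":0},{"x":0,"y":0,"z":0,"ax":0,"ay":0,"az":0},{"x":0,"y":0,"z":0,"ax":0,"ay":0,"az":0},{"x":0,"y":0,"z":0.1,"ax":0,"ay":0,"az":0},{"x":0,"y":0,"z":0.2,"ax":0,"ay":0,"az":0},{"x":0,"y":0,"z":0.2,"ax":0,"ay":0,"az":0},{"x":-0.1,"y":-0.2,"z":0.1,"ax":0,"ay":0,"az":0},{"x":-0.1,"y":-0.2,"z":0,"ax":0,"ay":0,"az":0}]' 0
python3 -m handwheel '[{"x":-0.1,"y":-0.2,"z":0,"ax":0,"ay":0,"az":0},{"x":-0.05,"y":-0.2,"z":0,"ax":0,"ay":0,"az":0},{"x":0,"y":-0.2,"z":0,"ax":0,"ay":0,"az":0},{"x":0,"y":-0.2,"z":0,"ax":0,"ay":0,"az":0},{"x":0,"y":-0.2,"z":0,"ax":0,"ay":0,"az":0},{"x":0,"y":0,"z":0,"ax":0,"ay":0,"az":0},{"x":0,"y":0,"z":0,"ax":0,"ay":0,"az":0},{"x":0,"y":0,"z":0,"ax":0,"ay":0,"az":0}]'
python3 - <<'E'
from h import *
t=cam("top"); cv2.imwrite("pics/t7.png",cv2.cvtColor(cv2.resize(t[0][160:280,210:430],None,fx=3.6,fy=3.6,interpolation=2),cv2.COLOR_RGB2BGR))
h=cv2.cvtColor(t[0],cv2.COLOR_RGB2HSV);m=(((h[...,0]<8)|(h[...,0]>172))&(h[...,1]>150)&(h[...,2]>100));m[:,:215]=0;m[:,300:]=0;m[:190]=0;m[250:]=0
ys,xs=np.where(m); print(len(xs)); P=ray(t,(xs.mean(),ys.mean()),85); print(P, np.degrees(np.arctan2(P[1]-242.5,P[0]-529.8))-97)
E
```

```text
clock: 23.1
position: [462.2, 239.2, 67.4]
ee_rot: [1.0, -0.011, -0.0, -0.001]
contact_force: [-11.8, 7.0, 9.1]
gripper_width: 16.7
grasp_force: 59.6
clock: 23.9
position: [425.2, 157.6, 189.3]
ee_rot: [1.0, -0.011, 0.003, -0.002]
contact_force: [0.7, -1.0, -0.5]
gripper_width: 42.7
grasp_force: 0.0
clock: 24.7
position: [393.7, -42.5, 186.5]
ee_rot: [1.0, -0.012, 0.0, -0.0]
contact_force: [0.5, 0.3, 0.6]
gripper_width: 42.6
grasp_force: 0.0
38
[463.31854386 240.17041338  85.        ] -274.99311118745396
```

View pics/t7.png

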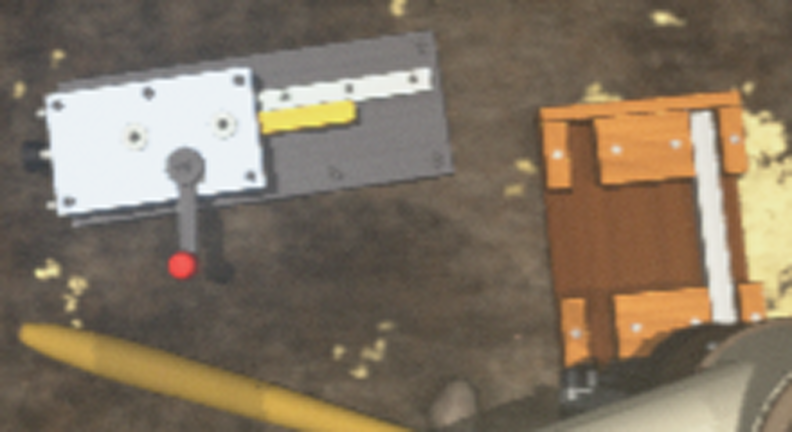

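The lever is locked, with its knob at crop px (182, 265), which is about 1.48 rad. The bar lies along the rail, the steel bar hasn't moved, and the robot is clear of everything.

```bash
python3 -c "
from bench import arm
print(arm.job_done())"
```

```text
the job is handed in; nothing more can be done
None
```

I handed the job in at about 25 s without getting a verdict back: the brass bar is along the rail and stopped solidly at about 16 N of push, which I took as the length stop with its hidden button pressed in; the cam lever is locked at about 1.48 rad, and the steel bar was left in the rack.

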